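# Sweep the plaster scraps off the dressing board and stand a tile on it

### The job

Pick up the hand brush and sweep all three chunks of broken plaster off the wooden board into the metal tray along its open edge, without touching the chunks with the gripper, then stand the brush back on the middle of its wooden slab, bristles down, and let go. Then take the leaning plaster tile from its easel and set it down - do not drop it - standing upright by itself on a thin edge in the middle of the cleared board, its broad faces parallel to the backstop. Leave the other things on the table where they are.

Things in the scene. Friction and masses are not known exactly. Their poses are not given: they have to be found in the camera images.
- station: fixed wooden dressing board with a sheet-metal scrap tray on its -x side; origin at table level under the board's middle, z up. Plywood 260 (x) x 280 (y) mm, top at 60 mm. Rails 15 mm wide, 22 mm tall on its +x edge (backstop) and both y edges; clear area 250 mm (y) by 245 mm, from the backstop's face at x = 125 mm to the open edge at x = -120 mm
- bed (a point): middle of the board's clear top face (60 mm above the table), axes as the station's
- tray (a point): centre of the tray's inner floor, 202 mm to -x of the board's middle and 5 mm above the table, axes as the station's; the tray is open-topped, 152 (x) x 272 (y) mm inside, walls 4 mm thick with rims 50 mm above the table; it butts on the board's open edge
- scrap_a: rough chunk of broken plaster, 68 x 48 mm and about 45 mm tall, lying on the board at the start; origin in its middle, 17 mm above its underside; x along its longest side
- scrap_b: rough chunk of broken plaster, 62 x 50 mm and about 45 mm tall, lying on the board at the start; origin in its middle, 17 mm above its underside; x along its longest side
- scrap_c: rough chunk of broken plaster, 72 x 42 mm and about 45 mm tall, lying on the board at the start; origin in its middle, 17 mm above its underside; x along its longest side
- brush: wooden hand brush standing on its bristles; origin at the middle of their underside, z up, y along its length, x across (sweeping direction, either way). Stiff bristle block 44 (x) x 170 (y) x 42 mm tall, wooden back 50 x 176 mm from 41 to 55 mm up, grip bar 22 (x) x 120 (y) mm from 64 to 104 mm up on two short posts; 250 g
- brush_grip (a point): middle of the brush's grip bar, 85 mm above the bristles' underside, axes as the brush's
- rest: fixed wooden slab the brush stands on, 110 (x) x 210 (y) x 12 mm tall; origin at the centre of its underside, z up
- tile: square plaster tile 130 x 130 x 24 mm, about 0.5 kg; origin at its centre, x across its thickness, y and z along its sides. At the start it leans on the easel, its z axis (up along the tile) 30 degrees from vertical, leaning to the easel's -x
- tile_top (a point): middle of the tile's edge that is uppermost at the start, 65 mm along the tile's z from its centre, axes as the tile's
- easel: fixed wooden easel on a 150 x 150 x 10 mm foot; origin at table level, z up. A ledge 20 mm above the table and an 8 mm backing plate on the tile's -x side carry the tile; the plate backs only the lower 75 mm of the tile, the upper 55 mm is free on both faces
- jar: lidded glass jar, 70 mm across, 110 mm tall; a bystander, origin at its underside
- bowl: black rubber mixing bowl, 120 mm across, 60 mm tall; a bystander, origin at its underside
- foam: white foam block 70 x 100 x 50 mm; a bystander, origin at its underside
- heel: broken dark cast fragment about 90 x 60 x 75 mm; a bystander, origin at its underside
There are look-alikes about, which are no part of the job. Of the things shaped like the tile, the white one is meant. Several things have the shape of the rest; the one meant has the colours described above.

How it is judged:
On the way, in this order (a step that is already met when the one before it is completed fails the run):
1. the brush is held and lifted off its slab (contact force between the fingers and brush above 1 N and z of brush in the frame of rest above 0.03 m), for 0.1 s.
2. all three chunks lie in the tray, while the brush is still held and the tile still on its easel (x of scrap_a in the frame of tray between -0.078 and 0.078 m and y of scrap_a in the frame of tray between -0.138 and 0.138 m and z of each of scrap_a, scrap_b, scrap_c in the frame of tray below 0.053 m and x of scrap_b in the frame of tray between -0.078 and 0.078 m and y of scrap_b in the frame of tray between -0.138 and 0.138 m and x of scrap_c in the frame of tray between -0.078 and 0.078 m and y of scrap_c in the frame of tray between -0.138 and 0.138 m and distance of tile from where it was at the start of the episode below 0.02 m and contact force between the fingers and brush above 0.5 N), for 0.2 s.
3. the brush stands on its slab again, released (horizontal distance between brush and rest below 0.05 m and angle between brush's own z axis and vertical below 0.12 rad and z of brush in the frame of rest below 0.02 m and linear speed of brush below 0.03 m/s and contact force between the fingers and brush below 0.1 N), for 0.2 s.
4. the tile, still held, stands upright within 15 mm of the board's face in the middle of the board (x of tile in the frame of bed between -0.04 and 0.04 m and y of tile in the frame of bed between -0.045 and 0.045 m and angle between tile's own x axis and vertical between 1.4708 and 1.6708 rad and angle between the x axis of tile and the x axis of station, either way round below 0.21 rad and z of tile in the frame of bed below 0.08 m and contact force between the fingers and tile above 0.5 N), for 0.05 s.
At the end, for the whole second after the job is handed in: All chunks at rest in the tray; brush released on its slab, within 50 mm of its middle, upright within 0.12 rad; tile released on a thin edge, upright within 0.1 rad, centre within 40 mm (x), 45 mm (y) of the board's middle, 60-70 mm above it, parallel to the backstop within 0.21 rad (all of step 3 and x of scrap_a in the frame of tray between -0.078 and 0.078 m and y of scrap_a in the frame of tray between -0.138 and 0.138 m and z of each of scrap_a, scrap_b, scrap_c in the frame of tray below 0.053 m and x of scrap_b in the frame of tray between -0.078 and 0.078 m and y of scrap_b in the frame of tray between -0.138 and 0.138 m and x of scrap_c in the frame of tray between -0.078 and 0.078 m and y of scrap_c in the frame of tray between -0.138 and 0.138 m and x of tile in the frame of bed between -0.04 and 0.04 m and y of tile in the frame of bed between -0.045 and 0.045 m and angle between tile's own x axis and vertical between 1.4708 and 1.6708 rad and angle between the x axis of tile and the x axis of station, either way round below 0.21 rad and z of tile in the frame of bed between 0.06 and 0.07 m and linear speed of tile below 0.02 m/s and angular speed of tile below 0.1 rad/s and contact force between the fingers and tile below 0.1 N and linear speed of each of scrap_a, scrap_b, scrap_c below 0.03 m/s); the robot touches nothing.
It fails at once if the gripper or arm touches a chunk (contact force between any of the fingers, the arm and scrap_a above 0.5 N or contact force between any of the fingers, the arm and scrap_b above 0.5 N or contact force between any of the fingers, the arm and scrap_c above 0.5 N).
It fails at once if a bystander (jar, bowl, foam block, cast fragment) is moved more than 30 mm (distance of any of jar, bowl, foam, heel from where it was at the start of the episode above 0.03 m).
It also fails if it takes over 72 s, if anything falls off the work surface, if the arm or the gripper's body presses on something with over 40 N, if the wrist force passes 120 N, or if a joint passes its speed limit or range.

### The arm

A 6-joint arm with a two-finger parallel gripper is mounted at the origin on the work surface. World frame = base frame: x ahead of the robot, y to its left, z up, the work surface at z = 0. Lengths are in m, angles in rad, forces in N, time in s.
With the tool pointing down it reaches from about 0.35 to 0.875 m from the base axis. Payload 4.2 kg.
Tool frame: the origin (TCP) lies on the centre line of the jaws, within the pads' length; the fingertips stand 14 mm ahead of it and the grasp point (between the pads) lies 5 mm behind it; z points along the fingers, y is the line along which they close (so a half turn about z gives the same grasp; the last joint's range is limited). The gripper opens to 87 mm and grips with 3 to 60 N. Pads are 19 mm wide; open, the fingers measure 117 mm over their backs; the gripper's body (75 mm by 190 mm) begins 51 mm behind the grasp point.
Start: joints at [-1.002, 0.385, 0.008, 0, -1.194, -0.259], TCP at [0.191, -0.595, 0.237] pointing down, gripper open.
Joint ranges: [-3.14, 3.14], [-1.21, 2.06], [-1.07, 1.41], [-3.16, 2.05], [-2.99, -0.16], [-3.1, 3.1]. Speed limits (rad/s): [2.79, 2.79, 3.14, 3.14, 3.14, 3.14].

### API

Orientations are given as a unit quaternion [x, y, z, w].
In Python, from bench import bot, sense, grab_frame, camera_model gives the robot as it stands. Calls block until the motion is done:
- bot.move_pose(position, orientation): joint-space move of the TCP to a pose.
- bot.line_to(position, attitude=None, velocity=0.15, contact_N=None): straight line of the TCP; attitude=None keeps the orientation; velocity is the mean speed in m/s. With contact_N (N) it stops when the force on the tool has changed by that much, and returns True; else False.
- bot.move_joints(angles): joint-space move.
- bot.move_gripper(opening): opening from 0.0 (shut) to 1.0 (fully open); the grip force is fixed at half the most; returns when the fingers have stopped.
- bot.sleep(seconds).
- bot.ik(position, orientation): joint angles nearest the present ones, or None.
- sense(): the state.
- grab_frame(name): name is "side" or "top"; returns (picture, depth): 384x512x3 uint8, red, green, blue; 384x512 float32, m along the optical axis (not along the pixel's ray), 0 where there is no reading.
- camera_model(name): a dict with "fx", "fy", "cx", "cy" (pixels), "R" (3x3) and "t" (3): a world point X has camera coordinates R X + t. Camera axes: x right, y down, z forward; pixel columns grow to the right and rows downward; lengths in m; the calibration is good to about 2 mm. A picture is of the moment at which its call begins. camera_model takes no time and is no camera call.
A pose or a line that the arm cannot do raises bot.IKError and nothing moves.
- bot.hand_in(): hands the job in; it is judged then, once.
The state is a dict: "time_s": time; "joint_positions": joint angles; "qvel": joint speeds; "joint_efforts": joint torques, N m; "ee_pos": TCP position; "orientation": TCP orientation; "wrist_force": force on the tool from outside, world axes, zero at the start; "wrist_torque": the same for the moment, N m; "width": opening from 0.0 (shut) to 1.0 (fully open); "finger_force": force on a finger pad.
Only numpy, scipy, OpenCV 4.12 (cv2) and the standard library are available. Lean on these libraries where they do the work, as an engineer would, in place of code of your own. Each camera call takes 0.05 s, during which the arm holds its last target. There are 200 camera calls.

## Working session

There is one attempt and no reset: what is moved stays moved. The work goes in short steps, each a Python script; the robot and the scene stay as the last script left them, time stands still between calls to the robot, and variables do not carry over. Pictures are saved under pics/ and viewed, at most 10 in all, crops included, and the job is handed in when it is done.

```bash
ls; mkdir -p pics; cat > h.py <<'E'
import numpy as np, cv2
from bench import bot, sense, grab_frame, camera_model
def snap(n,f=None):
    im,d=grab_frame(n)
    if f: cv2.imwrite('pics/'+f,cv2.cvtColor(im,cv2.COLOR_RGB2BGR)); np.savez('pics/'+f[:-4]+'.npz',im=im,d=d)
    return im,d
def cloud(n,d):
    c=camera_model(n); v,u=np.mgrid[:d.shape[0],:d.shape[1]]
    P=np.stack([(u-c['cx'])/c['fx']*d,(v-c['cy'])/c['fy']*d,d],-1)
    W=(P-c['t'])@np.array(c['R']); W[d==0]=np.nan
    return W
E
python3 - <<'E'
from h import *
for n in('top','side'):
    snap(n,n+'0.png'); c=camera_model(n); print(n,np.round(c['R'],3).tolist(),c['t'],c['fx'])
a=cv2.imread('pics/top0.png')
E
```

```text
pics
top [[-0.026, -1.0, -0.007], [-0.982, 0.027, -0.185], [0.185, 0.003, -0.983]] [0.06572637 0.53563967 1.95868648] 458.81439027055774
side [[0.866, -0.499, 0.016], [-0.357, -0.641, -0.68], [0.35, 0.583, -0.733]] [-0.43083433  0.30100732  1.48913918] 464.8822810822852
```

View pics/top0.png

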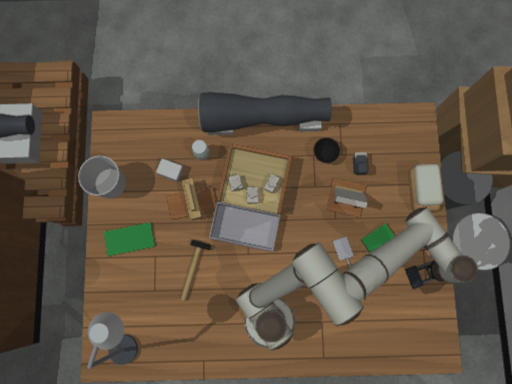

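View pics/side0.png

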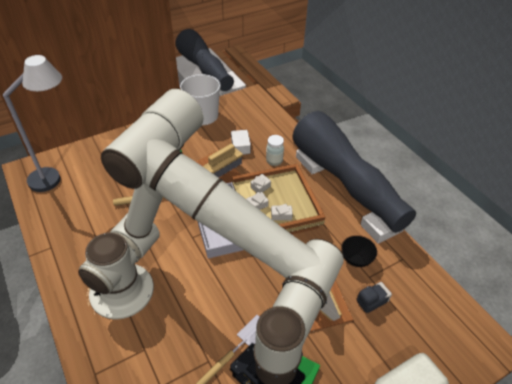

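The top view shows:
- **Brush:** (191,198), on a brown slab at about (190,203).
- **Board and chunks:** board at (255,180), chunks at (236,183), (253,195) and (272,184).
- **Tray:** (246,227).
- **Easel and tile:** (350,197).

Look-alikes:
- **For the rest:** green slabs at (130,239) and (378,238).
- **For the tile:** a white/pinkish plate at (343,248), and possibly the cream block at (427,186).

I'll crop close to check these.

```bash
python3 - <<'E'
from h import *
a=cv2.imread('pics/top0.png')[130:260,150:405]
cv2.imwrite('pics/c1.png',cv2.resize(a,None,fx=3.1,fy=3.1,interpolation=cv2.INTER_CUBIC))
z=np.load('pics/top0.npz');W=cloud('top',z['d'])
for n,(u,v) in dict(brush=(191,198),slab1=(177,206),slab2=(209,205),board=(255,165),a=(236,183),b=(253,195),c=(272,184),tray=(246,227),tile=(351,194),tile2=(352,202),plate=(343,248),green=(378,236),bowl=(327,150),jar=(200,149),table=(300,180)).items(): print(n,W[v,u].round(3),z['im'][v,u])
E
```

```text
brush [0.519 0.317 0.116] [156 135  93]
slab1 [0.503 0.393 0.017] [121  84  54]
slab2 [0.505 0.252 0.006] [79 55 37]
board [0.67  0.042 0.059] [147 134  96]
a [0.582 0.126 0.1  ] [153 151 144]
b [0.528 0.055 0.101] [149 147 140]
c [ 0.572 -0.028  0.107] [151 149 141]
tray [0.402 0.089 0.01 ] [131 132 137]
tile [ 0.524 -0.367  0.084] [97 96 91]
tile2 [ 0.48  -0.358  0.133] [140 139 131]
plate [ 0.299 -0.333  0.003] [136 136 142]
green [ 0.346 -0.484  0.025] [ 39 105  54]
bowl [ 0.742 -0.286  0.014] [31 31 31]
jar [0.732 0.278 0.118] [166 171 173]
table [ 0.609 -0.158  0.004] [122  93  63]
```

View pics/c1.png

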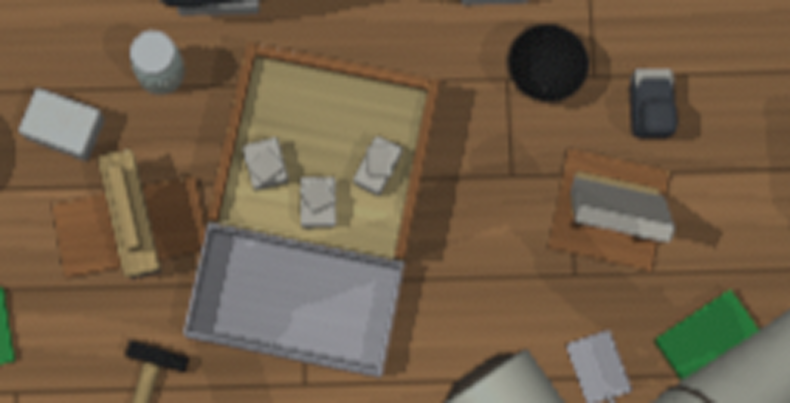

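The crop confirms the choices. The brush stands across a brown wooden slab (crop 125,215), both green slabs are look-alikes, and the white tile leans on the wooden easel (crop 620,205) with its upper edge towards the robot. Next I'll measure these.

```bash
cat > meas.py <<'E'
from h import *
def rect(P):
    (c,s,a)=cv2.minAreaRect(P[:,:2].astype(np.float32)); return np.round(c,4),np.round(s,4),round(a,1)
def largest(m):
    n,l,st,_=cv2.connectedComponentsWithStats(m.astype(np.uint8)); return l==1+np.argmax(st[1:,4])
def roi(W,x0,x1,y0,y1,z0,z1):
    with np.errstate(invalid='ignore'):
        return (W[...,0]>x0)&(W[...,0]<x1)&(W[...,1]>y0)&(W[...,1]<y1)&(W[...,2]>z0)&(W[...,2]<z1)
E
python3 - <<'E'
from meas import *
z=np.load('pics/top0.npz');im=z['im'].astype(int);W=cloud('top',z['d'])
R,G,B=[im[...,i] for i in range(3)]
g=largest(roi(W,.42,.64,.2,.45,.095,.135)); print('grip',rect(W[g]),np.nanmedian(W[g][:,2]),g.sum())
g=largest(roi(W,.42,.64,.2,.45,.05,.135)); print('brush',rect(W[g]),g.sum())
# board clear face: yellowish light
m=roi(W,.4,.85,-.15,.25,.045,.075)&(R-B>30)&(R-B<60)&(G>R*.85); m=largest(m); print('board',rect(W[m]),np.median(W[m][:,2]),m.sum())
st=roi(W,.3,.85,-.15,.28,.04,.125)
st=largest(st); print('station+rims',rect(W[st]),st.sum())
w=roi(W,.42,.8,-.15,.25,.078,.13)&(R-B<20)
n,l,s,_=cv2.connectedComponentsWithStats(w.astype(np.uint8))
for i in range(1,n):
    if s[i,4]>15: print('scrap',rect(W[l==i]),s[i],np.median(W[l==i][:,2]))
t=roi(W,.4,.62,-.5,-.25,.03,.17)&(R-B<25)&(R>60); t=largest(t); P=W[t]; 
print('tile',t.sum(),P.min(0),P.max(0),rect(P))
f=P[im[t][:,0]>120]; print('topedge',f.mean(0),rect(f),len(f), f.min(0),f.max(0))
f=P[im[t][:,0]<115]; c=f.mean(0); u,s_,v=np.linalg.svd(f-c); print('face',c,v[2],s_/np.sqrt(len(f)))
# slab
b=roi(W,.4,.62,.18,.5,.006,.022)&(abs(R-121)<15)&(abs(G-84)<10); print('slab',b.sum()); 
v,u=np.nonzero(b); print(rect(W[b]),u.min(),u.max(),v.min(),v.max())
e=roi(W,.38,.62,-.5,-.25,.005,.03)
print(z['d'][150,300:306], im[206,170:182].tolist(), im[188,205:220].tolist())
E
```

```text
grip (array([0.5294, 0.3249]), array([0.1192, 0.0224]), 12.4) 0.11542259024005087 155
brush (array([0.5287, 0.325 ]), array([0.1763, 0.0504]), 12.2) 463
board (array([0.6035, 0.0494]), array([0.2497, 0.2488]), 76.6) 0.059876658681161175 2515
station+rims (array([0.5333, 0.067 ]), array([0.2811, 0.4247]), 76.8) 3962
scrap (array([0.5891, 0.1307]), array([0.0603, 0.0494]), 14.0) [228 175  15  16 160] 0.09632831087462498
scrap (array([ 0.5813, -0.0262]), array([0.0412, 0.0719]), 63.3) [264 174  15  18 158] 0.0972577053137453
scrap (array([0.5315, 0.0588]), array([0.043 , 0.0668]), 88.4) [247 187  11  16 174] 0.09673531672022515
tile 435 [ 0.45698608 -0.4295082   0.03662643] [ 0.56041468 -0.28765761  0.1606785 ] (array([ 0.5112, -0.3591]), array([0.1301, 0.0806]), 75.4)
topedge [ 0.48212066 -0.35417353  0.13800325] (array([ 0.4822, -0.3526]), array([0.1268, 0.0229]), 76.7) 159 [ 0.45698608 -0.41516016  0.12136271] [ 0.50605435 -0.29124175  0.15180857]
face [ 0.51928645 -0.35648595  0.0942723 ] [-0.8631782   0.189856   -0.46784409] [0.03999658 0.03402339 0.0093317 ]
slab 503
(array([0.5095, 0.3528]), array([0.2836, 0.2186]), 89.9) 155 218 180 229
[2.089332  2.1021314 2.1039    2.1077046 2.102852  2.09612  ] [[125, 86, 56], [125, 85, 55], [124, 85, 55], [122, 84, 54], [121, 84, 53], [122, 85, 55], [121, 84, 54], [121, 84, 54], [121, 84, 55], [122, 85, 55], [120, 84, 54], [121, 84, 54]] [[78, 56, 36], [77, 55, 37], [80, 57, 37], [91, 70, 48], [88, 64, 43], [105, 74, 47], [114, 80, 52], [114, 79, 51], [84, 61, 41], [71, 53, 38], [92, 70, 49], [98, 74, 51], [98, 74, 51], [99, 74, 52], [111, 79, 53]]
```

```bash
cat >> h.py <<'E'
from scipy.spatial.transform import Rotation as Rn
YAW=np.radians(-13.3); BED=np.array([.603,.0497])
def S(x,y,z): # station -> world
    c,s=np.cos(YAW),np.sin(YAW); return np.array([BED[0]+c*x-s*y,BED[1]+s*x+c*y,z])
def q(y,z):
    y=np.array(y,float);z=np.array(z,float); return Rn.from_matrix(np.c_[np.cross(y,z),y,z]).as_quat()
def down(phi): return q([np.cos(phi),np.sin(phi),0],[0,0,-1])
def st(): 
    s=sense(); print('t',round(s['time_s'],2),np.round(s['ee_pos'],4),'F',np.round(s['wrist_force'],1),'w',round(s['width'],3),'ff',np.round(s['finger_force'],1),'q6',np.round(s['joint_positions'],2)[[0,5]])
E
python3 - <<'E'
from h import *
c=camera_model('top');R=np.array(c['R'])
def cast(u,v,z):
    d=R.T@[(u-c['cx'])/c['fx'],(v-c['cy'])/c['fy'],1];o=-R.T@c['t'];return (o+d*(z-o[2])/d[2])[:2]
for u,v in ((65,275),(52,200),(197,175),(212,240)): print(cast(150+u/3.1,130+v/3.1,.012).round(3))
st(); b=np.radians(12.3)
for k in (-1,1):
  p=b+k*np.pi/2
  print(k,bot.ik([.529,.325,.22],down(p)), [ (j,bot.ik(S(.08,.034,.2),down(YAW+j*np.pi))) for j in(0,1)])
E
```

```text
[0.447 0.421]
[0.557 0.44 ]
[0.588 0.231]
[0.492 0.21 ]
t 0.1 [ 0.1904 -0.5947  0.2355] F [ 0.   0.4 -0.5] w 1.002 ff 0.0 q6 [-1.   -0.26]
-1 [ 0.81123171  0.38906324 -0.02789247  0.         -1.15384061  0.97424011] [(0, array([ 0.32635697,  0.52221742,  0.13891894,  0.        , -1.18749785,
        2.58310689])), (1, array([ 0.32635697,  0.52221742,  0.13891894,  0.        , -1.18749785,
       -0.55848576]))]
1 [ 0.81123171  0.38906324 -0.02789247  0.         -1.15384061 -2.16735254] [(0, array([ 0.32635697,  0.52221742,  0.13891894,  0.        , -1.18749785,
        2.58310689])), (1, array([ 0.32635697,  0.52221742,  0.13891894,  0.        , -1.18749785,
       -0.55848576]))]
```

The slab's centre comes out at (.521,.326) and its size matches, so the brush stands about 8 mm from the middle. Now to grasp it.

```bash
python3 - <<'E'
from h import *
p=[.529,.325];o=down(np.radians(12.3-90))
bot.move_pose([*p,.2],o); print(bot.line_to([*p,.093],velocity=.12,contact_N=8)); st()
bot.move_gripper(0.0); st()
bot.line_to([*p,.20],velocity=.12); st()
bot.move_pose(S(.085,.034,.26),down(YAW+np.pi)); st()
snap('top','t1.png'); z=np.load('pics/t1.npz')
a=cv2.imread('pics/t1.png')[130:250,200:320]; b_,_=snap('side'); b_=cv2.cvtColor(b_,4)[120:270,170:350]
cv2.imwrite('pics/c2.png',np.hstack([cv2.resize(a,(400,400)),cv2.resize(b_,(400,400))]))
E
```

```text
False
t 4.56 [0.5295 0.3254 0.0939] F [0.  0.3 0.5] w 1.002 ff 0.0 q6 [0.81 0.97]
t 5.62 [0.529 0.325 0.093] F [ 0.3  1.1 -0.1] w 0.252 ff 30.0 q6 [0.81 0.97]
t 6.67 [0.5284 0.3246 0.1988] F [-0.1  0.  -2.5] w 0.25 ff 30.0 q6 [0.81 0.97]
t 8.03 [0.6932 0.0638 0.2592] F [-0.5  0.5 -2.1] w 0.25 ff 30.0 q6 [ 0.32 -0.55]
```

View pics/c2.png

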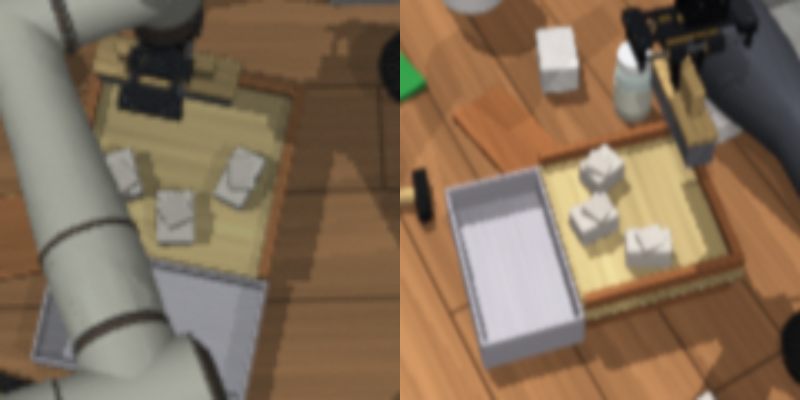

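The brush is held level and parallel to the backstop, behind all three chunks (left crop: chunks at (122,172), (175,217) and (240,178)). Sweeping the +y side first.

```bash
python3 - <<'E'
from h import *
x=.082
bot.line_to(S(x,.034,.17),velocity=.12)
c=bot.line_to(S(x,.034,.136),velocity=.03,contact_N=4); z=sense()['ee_pos'][2]; print(c); st()
z=max(z,.139)+.0025
bot.line_to(S(x,.034,z),velocity=.05)
c=bot.line_to(S(-.145,.034,z),velocity=.08,contact_N=25); print(c); st()
bot.line_to(S(-.145,.034,.25),velocity=.15)
bot.move_pose(S(.085,-.034,.25),down(YAW+np.pi)); st()
snap('top','t2.png'); 
a=cv2.imread('pics/t2.png')[130:250,200:320]; b_,_=snap('side'); b_=cv2.cvtColor(b_,4)[120:270,170:350]
cv2.imwrite('pics/c3.png',np.hstack([cv2.resize(a,(400,400)),cv2.resize(b_,(400,400))]))
E
```

```text
True
t 9.93 [0.6907 0.0638 0.1409] F [ 0.8 -0.   4.1] w 0.25 ff 30.0 q6 [ 0.32 -0.56]
False
t 13.16 [0.4699 0.1162 0.1434] F [ 0.3  0.1 -1.4] w 0.247 ff 30.0 q6 [ 0.58 -0.81]
t 14.97 [ 0.6771 -0.0023  0.2493] F [-1.   0.1 -2.4] w 0.25 ff 30.0 q6 [ 0.23 -0.47]
```

View pics/c3.png

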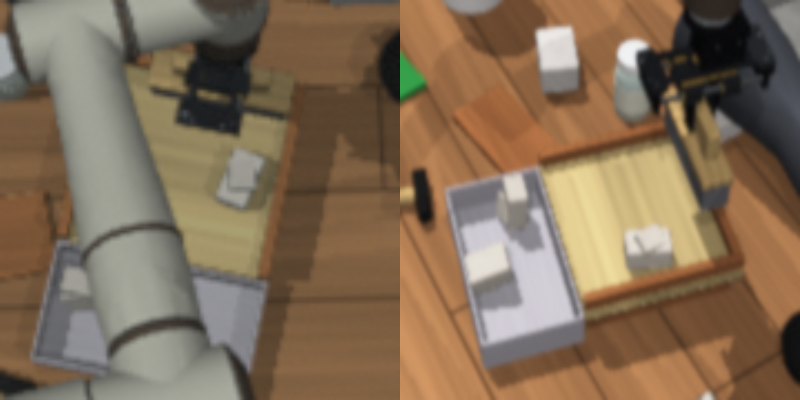

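Two chunks are in the tray, one of them standing on end near the board at right-crop (513,200). The third is still on the board at (648,245), so next is the -y sweep.

```bash
python3 - <<'E'
from h import *
x=.082;y=-.036
bot.line_to(S(x,y,.17),velocity=.12)
bot.line_to(S(x,y,.1434),velocity=.06,contact_N=8); st()
c=bot.line_to(S(-.145,y,.1434),velocity=.08,contact_N=25); print(c); st()
bot.line_to(S(-.145,y,.25),velocity=.15)
bot.move_pose([.521,.3255,.25],down(np.radians(12.3-90))); st()
snap('top','t3.png'); 
a=cv2.imread('pics/t3.png')[130:250,200:320]; b_,_=snap('side'); b_=cv2.cvtColor(b_,4)[120:270,170:350]
cv2.imwrite('pics/c4.png',np.hstack([cv2.resize(a,(400,400)),cv2.resize(b_,(400,400))]))
from meas import *
W=cloud('top',np.load('pics/t3.npz')['d']);
m=roi(W,.28,.5,-.08,.26,.02,.045)|roi(W,.28,.5,-.08,.26,.056,.12)
n,l,s,_=cv2.connectedComponentsWithStats(m.astype(np.uint8))
for i in range(1,n):
    if s[i,4]>25:
        P=W[l==i]; d=P[:,:2].mean(0)-BED; print(s[i],(d@[np.cos(YAW),np.sin(YAW)]+.202).round(3),(d@[-np.sin(YAW),np.cos(YAW)]).round(3),P[:,2].max().round(3))
E
```

```text
t 16.48 [ 0.6745 -0.0043  0.1431] F [-0.5 -0.4 -2.1] w 0.25 ff 30.0 q6 [ 0.23 -0.47]
False
t 19.46 [0.4538 0.048  0.1434] F [ 0.1 -0.1 -2.6] w 0.252 ff 30.0 q6 [ 0.46 -0.7 ]
t 21.78 [0.5209 0.3249 0.2495] F [ 0.3 -0.  -2.7] w 0.255 ff 30.0 q6 [0.82 0.96]
[228 202  54  15 271] 0.091 -0.063 0.092
[218 209  13  14 116] 0.023 0.096 0.077
[236 227  11  17  56] -0.041 0.007 0.061
[240 233  10  13  38] -0.062 -0.017 0.062
[257 232  11  18  53] -0.056 -0.089 0.059
```

View pics/c4.png

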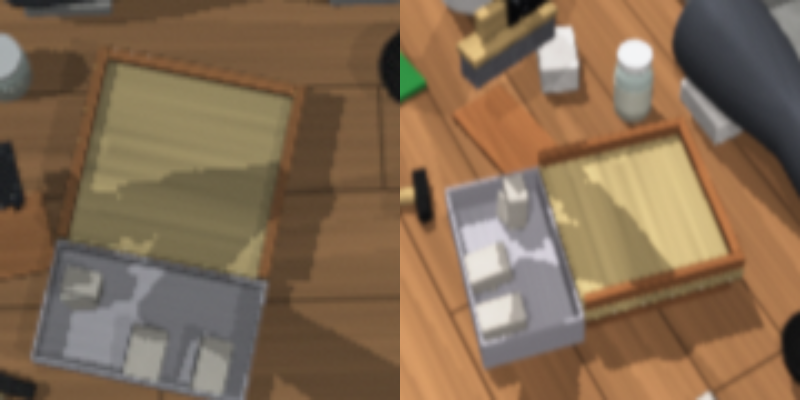

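All three chunks lie in the tray (left crop (82,287), (147,352), (213,362)) and the board is clear. Putting the brush back.

```bash
python3 - <<'E'
from h import *
p=[.521,.3255]
bot.line_to([*p,.11],velocity=.12)
print(bot.line_to([*p,.088],velocity=.03,contact_N=4)); st()
bot.move_gripper(1.0); bot.sleep(.3); st()
bot.line_to([*p,.25],velocity=.12)
bot.move_pose([.45,.1,.3],down(np.pi-.9)); st()
snap('top','t4.png');snap('side','s4.png')
from meas import *
z=np.load('pics/t4.npz');im=z['im'].astype(int);W=cloud('top',z['d']);Rr,Bb=im[...,0],im[...,2]
g=largest(roi(W,.42,.64,.2,.45,.095,.135)); print('grip',rect(W[g]),np.nanmedian(W[g][:,2]),g.sum())
g=largest(roi(W,.42,.64,.2,.45,.05,.135)); print('brush',rect(W[g]))
z=np.load('pics/s4.npz');Ws=cloud('side',z['d'])
for n,W,i in(('top',W,im),('side',Ws,z['im'].astype(int))):
    t=roi(W,.4,.62,-.5,-.25,.035,.17)&(i[...,0]-i[...,2]<25)&(i[...,0]>60)
    if t.sum()<50: print(n,t.sum());continue
    t=largest(t); P=W[t]; print(n,t.sum(),rect(P),P[:,2].max())
    # classify by fitted frame
    e=np.array([np.cos(YAW),np.sin(YAW),0]);X=e*np.cos(np.pi/6)+[0,0,.5];Z=-e*.5+[0,0,np.cos(np.pi/6)];Y=np.cross(Z,X)
    for nm,a in(('X',X),('Y',Y),('Z',Z)): print(nm,np.percentile(P@a,[0,2,10,50,90,98,100]).round(4))
    f=P[(P@Z)<np.percentile(P@Z,55)]; c=f.mean(0);v=np.linalg.svd(f-c)[2][2];print('face',c,v*np.sign(v[0]))
    up=P[(P@Z)>np.max(P@Z)-.012]; print('top edge',rect(up),up.mean(0))
E
```

```text
True
t 23.77 [0.5208 0.3254 0.0927] F [0.5 0.1 3.3] w 0.249 ff 30.0 q6 [0.82 0.96]
t 25.32 [0.5198 0.3246 0.0914] F [-0.6 -0.1  0.9] w 1.001 ff 0.0 q6 [0.82 0.96]
t 28.89 [0.4501 0.1001 0.2999] F [-0.3 -0.9 -0.1] w 0.999 ff 0.0 q6 [ 0.57 -1.47]
grip (array([0.5303, 0.328 ]), array([0.099 , 0.0238]), 12.1) 0.11437553794851835 123
brush (array([0.5447, 0.3304]), array([0.1286, 0.0506]), 10.8)
top 432 (array([ 0.5109, -0.3593]), array([0.1311, 0.0797]), 75.4) 0.15108291559293702
X [0.501  0.5329 0.5395 0.5562 0.5595 0.5612 0.563 ]
Y [-0.298  -0.2937 -0.2836 -0.2297 -0.1761 -0.1674 -0.1661]
Z [-0.2766 -0.2673 -0.2508 -0.1769 -0.152  -0.1484 -0.1463]
face [ 0.52230878 -0.3589086   0.08821628] [ 0.86043266 -0.20304926  0.46736136]
top edge (array([ 0.4839, -0.3517]), array([0.1286, 0.0236]), 76.5) [ 0.48333181 -0.35169251  0.14107061]
side 699 (array([ 0.5096, -0.3623]), array([0.1286, 0.0763]), 76.1) 0.14743797948588624
X [0.5179 0.536  0.5391 0.5537 0.5588 0.5595 0.5605]
Y [-0.3    -0.2984 -0.2969 -0.2533 -0.1916 -0.1779 -0.1708]
Z [-0.2756 -0.2656 -0.2478 -0.1693 -0.1539 -0.1519 -0.1484]
face [ 0.51127676 -0.38614783  0.09248653] [ 0.81278978 -0.29747746  0.50087916]
top edge (array([ 0.4834, -0.3552]), array([0.1274, 0.0222]), 75.5) [ 0.4824869  -0.3578044   0.13890988]
```

```bash
cat >> h.py <<'E'
TY=np.radians(-14); te=np.array([np.cos(TY),np.sin(TY),0]); TZ=-te*.5+[0,0,.866]; TX=te*.866+[0,0,.5]; TOP=np.array([.4804,-.3524,.1447])
SE=np.array([np.cos(YAW),np.sin(YAW),0])
E
python3 - <<'E'
from h import *
ok=None
for s in(1,-1):
    g=q(s*TX,-TZ); u=q(s*SE,[0,0,-1])
    r=[bot.ik(TOP+.09*TZ,g),bot.ik(TOP-.025*TZ,g),bot.ik(S(0,0,.25),u),bot.ik(S(0,0,.165),u)]
    for a in r: print(s,None if a is None else np.round(a,2))
E
```

```text
1 [-0.43  0.09 -0.46 -0.19 -0.51 -2.82]
1 [-0.41  0.31 -0.45 -0.28 -0.31 -2.73]
1 [ 0.35  0.34 -0.02  0.   -1.21  2.56]
1 [ 0.35  0.41 -0.14  0.   -1.02  2.56]
-1 [-0.43  0.09 -0.46 -0.19 -0.51  0.32]
-1 [-0.41  0.31 -0.45 -0.28 -0.31  0.41]
-1 [ 0.35  0.34 -0.02  0.   -1.21 -0.58]
-1 [ 0.35  0.41 -0.14  0.   -1.02 -0.58]
```

```bash
python3 - <<'E'
from h import *
g=q(-TX,-TZ); u=q(-SE,[0,0,-1])
bot.move_pose(TOP+.09*TZ,g); st()
c=bot.line_to(TOP-.025*TZ,velocity=.08,contact_N=6); print('contact',c); st()
bot.move_gripper(0.0); st()
bot.line_to(TOP+.05*TZ,velocity=.08); st()
snap('side','s5.png'); snap('top','t5.png')
a=cv2.imread('pics/t5.png')[130:250,290:410]; b=cv2.imread('pics/s5.png')[200:384,260:444]
cv2.imwrite('pics/c5.png',np.hstack([cv2.resize(a,(400,400)),cv2.resize(b,(400,400))]))
E
```

```text
t 30.63 [ 0.4372 -0.3412  0.2229] F [ 0.1 -0.9 -0.3] w 1.005 ff 0.0 q6 [-0.42  0.32]
contact False
t 32.22 [ 0.4926 -0.3555  0.1237] F [ 0.6 -0.5  0. ] w 1.0 ff 0.0 q6 [-0.41  0.41]
t 33.26 [ 0.4921 -0.3553  0.1227] F [-1.1  1.2  0.2] w 0.274 ff 30.0 q6 [-0.41  0.41]
t 34.34 [ 0.4559 -0.3462  0.1874] F [ 0.2 -0.5 -4.5] w 0.273 ff 30.0 q6 [-0.42  0.34]
```

View pics/c5.png

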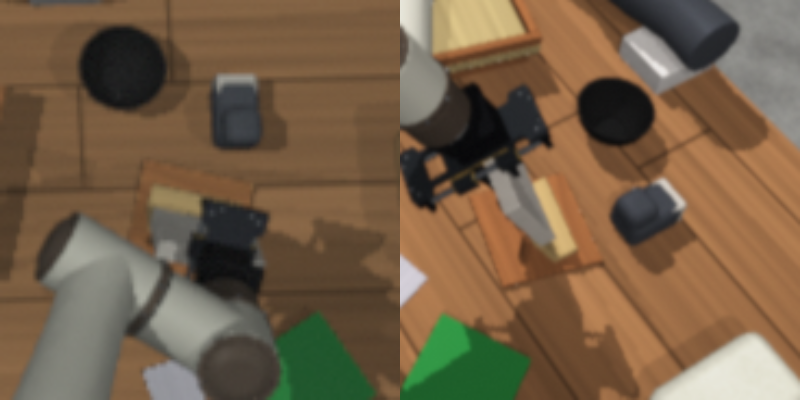

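The tile is gripped (width 24 mm, weight 4.5 N) and has lifted off the ledge (right crop (525,210)). Turning it upright and taking it over the board.

```bash
python3 - <<'E'
from h import *
from meas import *
u=q(-SE,[0,0,-1])
bot.line_to([.45,-.345,.26],velocity=.1)
bot.move_pose(S(-.0,0,.27),u); bot.line_to(S(0,0,.20),velocity=.1); st()
snap('side','s6.png'); snap('top','t6.png')
a=cv2.imread('pics/t6.png')[130:250,200:320]; b=cv2.imread('pics/s6.png')[120:270,170:350]
cv2.imwrite('pics/c6.png',np.hstack([cv2.resize(a,(400,400)),cv2.resize(b,(400,400))]))
z=np.load('pics/s6.npz');i=z['im'].astype(int);W=cloud('side',z['d'])
t=roi(W,.5,.7,-.08,.18,.085,.22)&(i[...,0]-i[...,2]<25)&(i[...,0]>60); t=largest(t);P=W[t]
EY=np.array([-SE[1],SE[0],0]);D=P-[*BED,0]
print(len(P)); 
for a in(SE,EY,[0,0,1]): print(np.percentile(D@a,[0,2,10,50,90,98,100]).round(4))
E
```

```text
t 37.73 [0.6037 0.0496 0.2009] F [-0.2  0.3 -3.8] w 0.272 ff 30.0 q6 [ 0.35 -0.58]
444
[-0.0197 -0.013  -0.0123 -0.01    0.0063  0.0115  0.0225]
[-0.0698 -0.0679 -0.0648 -0.0438  0.0208  0.0483  0.06  ]
[0.0888 0.0976 0.1108 0.1596 0.2171 0.2194 0.22  ]
```

View pics/c6.png

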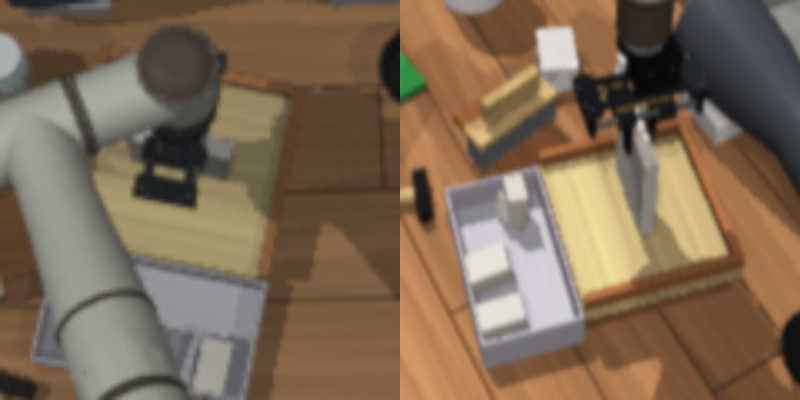

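The tile hangs upright and parallel to the backstop over the middle of the board (right crop (640,185)). The brush stands on its slab at (510,110). Lowering the tile now.

```bash
python3 - <<'E'
from h import *
from meas import *
bot.line_to(S(0,0,.175),velocity=.06)
c=bot.line_to(S(0,0,.155),velocity=.015,contact_N=4); print(c); st()
p=sense()['ee_pos']
bot.line_to([*S(0,0,0)[:2],p[2]-.0005],velocity=.01); bot.sleep(.3); st()
snap('side','s7.png')
bot.move_gripper(1.0); bot.sleep(.3); st()
bot.line_to(S(0,0,.26),velocity=.08)
bot.move_pose([.45,-.25,.33],q(-SE,[0,0,-1])); st()
snap('side','s8.png'); snap('top','t8.png')
a=cv2.imread('pics/t8.png')[130:250,160:320]; b=cv2.imread('pics/s8.png')[120:270,170:350]
cv2.imwrite('pics/c8.png',np.hstack([cv2.resize(a,(400,300)),cv2.resize(b,(360,300))]))
z=np.load('pics/t8.npz');i=z['im'].astype(int);W=cloud('top',z['d'])
g=largest(roi(W,.42,.64,.2,.45,.095,.135)); print('grip',rect(W[g]),np.nanmedian(W[g][:,2]))
g=largest(roi(W,.42,.64,.2,.45,.05,.135)); print('brush',rect(W[g]))
t=largest(roi(W,.5,.7,-.08,.18,.182,.21)); print('tile top',rect(W[t]),np.median(W[t][:,2]))
t=largest(roi(W,.5,.7,-.08,.18,.09,.21));P=W[t];D=P-[*BED,0]
print('x front lo/hi',[np.percentile((D@SE)[(P[:,2]>a)&(P[:,2]<a+.03)],[3,50]).round(4) for a in(.09,.15)])
E
```

```text
True
t 38.93 [0.603  0.0494 0.1714] F [-0.5 -1.3  5.3] w 0.273 ff 30.0 q6 [ 0.35 -0.58]
t 39.64 [0.6034 0.0495 0.1714] F [ 0.2 -1.8  4.8] w 0.269 ff 30.0 q6 [ 0.35 -0.58]
t 41.22 [0.603  0.0497 0.1709] F [ 0.8 -0.3  0.4] w 1.004 ff 0.0 q6 [ 0.35 -0.58]
t 43.77 [ 0.4505 -0.2494  0.3296] F [0.2 0.2 0.1] w 0.997 ff 0.0 q6 [-0.19 -0.04]
grip (array([0.5213, 0.325 ]), array([0.121 , 0.0228]), 12.0) 0.11406731038436979
brush (array([0.521 , 0.3254]), array([0.1779, 0.0507]), 12.0)
tile top (array([0.6024, 0.0496]), array([0.1291, 0.0262]), 76.3) 0.18937771553611318
x front lo/hi [array([-0.0137, -0.0115]), array([-0.0133, -0.0116])]
```

View pics/c8.png

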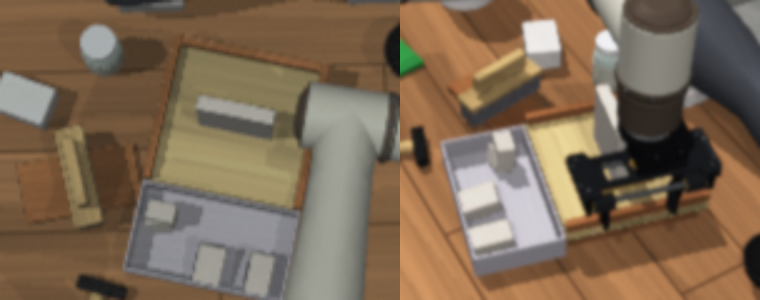

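The tile stands upright in the middle of the board: its top edge is at 0.189 m, it is parallel, and its centre is about 1 mm off. The brush is upright on the slab's middle, the chunks are in the tray and the robot is clear.

```bash
python3 -c "
from h import *
print(bot.hand_in())"
```

```text
the job is handed in; nothing more can be done
None
```

The job is handed in, with no verdict returned: all three chunks are in the tray, the brush is released upright on the middle of its slab, and the white tile stands by itself in the middle of the board, parallel to the backstop.

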